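Clear the run-out label roll from the desk roll stand

ROBOT

A 6-joint arm with a two-finger parallel gripper is mounted at the origin on the work surface. World frame = base frame: x ahead of the robot, y to its left, z up, the work surface at z = 0. Lengths are in m, angles in rad, forces in N, time in s.
With the tool pointing down it reaches from about 0.25 to 0.775 m from the base axis. Payload 4 kg.
Tool frame: the origin (TCP) lies midway between the tips of the shut fingers; the grasp point (between the pads) lies 19 mm behind it; z points along the fingers, x is the direction in which the jaws open and shut, and the axes are right-handed (so a half turn about z gives the same grasp; the last joint's range is limited). The gripper opens to 94 mm and grips with 3 to 60 N. Pads are 16 mm wide; open, the fingers measure 119 mm over their backs; the gripper's body (75 mm by 177 mm) begins 78 mm behind the grasp point.
Start: joints at [1.236, 0.087, 1.371, -0, 1.684, -0.103], TCP at [0.126, 0.535, 0.167] pointing down, gripper open.
Joint ranges: [-3.1, 3.1], [-0.76, 2.03], [0.27, 2.55], [-1.08, 4.22], [0.17, 2.65], [-2.57, 2.57]. Speed limits (rad/s): [2.79, 2.79, 3.14, 3.14, 3.14, 3.14].

INTERFACE

Orientations are given as [roll, pitch, yaw] about the fixed x, y, z axes, in that order (R = Rz(yaw) Ry(pitch) Rx(roll)).
In Python, from bench import robot gives the robot as it stands.
- The arm moves only by the shell command python3 -m handwheel 'ROWS'. ROWS is a JSON object of lists of equal length, an entry for each row: "delta_pos": the shift along the tool's x, y, z in mm, a list of three; "rotation": the turn, a rotation vector about the tool's x, y, z in rad, a list of three; "claw": the closure, from -1 (fully open) to 1 (shut). In form: {"delta_pos": [[tx, ty, tz], ...], "rotation": [[wx, wy, wz], ...], "claw": [claw, ...]}. A call has exactly 8 rows; each row shifts and turns the commanded pose from where the row before left it, along the tool's axes as they then stand; what a row does not reach is not made up. A row lasts 1/8 s, in which the tool goes at most 62.5 mm and 10.7 degrees, less where a joint would pass 70% of its speed; a pose out of reach is approached as far as the arm can. A call with a gripper value outside its range is refused whole. The fingers move at their own pace and stop on an object; the grip force is fixed at half the most. Time passes only in rows, so rows that do not move let the fingers close, or fill a call up. It gives the time, the measured TCP pose, the force and the opening at its end, in the units of the state.
- robot.get_obs(): the state, without advancing time (a new reading comes with each control period).
- robot.snapshot(name): name is "side" or "top" or "wrist"; returns a dict with "color" (384x512x3 uint8, red, green, blue), "intrinsics" (3x3 intrinsics, pixels), "k1" (the pictures are not rectified: a ray, as slopes to the right and down, at radius r is drawn at 1 + k1 r^2 times it, then the intrinsics apply), "eye" and "rotation" of the camera in the world. Camera axes: x right, y down, z forward; pixel columns grow to the right and rows downward; lengths in m; the calibration is good to about 2 mm. A picture is of the moment at which its call begins. There is no depth.
- robot.close_job(): hands the job in, once; it reports no verdict.
The state is a dict: "time": time; "joint_positions": joint angles; "qvel": joint speeds; "joint_torque": joint torques, N m; "tool_pos": TCP position; "ee_rot": TCP orientation; "wrist_force": force on the tool from outside, world axes, zero at the start; "wrist_torque": the same for the moment, N m; "width": finger opening in m.
Only numpy, scipy, OpenCV 4.12 (cv2) and the standard library are available. Lean on these libraries where they do the work, as an engineer would, in place of code of your own. Each camera call takes 0.05 s, during which the arm holds its last target.

TASK

One of the three label rolls on the roll stand has run out (the thin one, down to its core and last turns of backing). Lift the knobbed cap off its spindle and set it down in the shallow wooden desk tray, then slide the run-out roll up off the spindle and lower it into the grey waste-paper box rather than dropping it from above. Leave the other two rolls under their caps on their spindles, and the rest of the desk as it is.

Things in the scene. Friction and masses are not known exactly. Their poses are not given: they have to be found in the camera images.
- roll_stand: Fixed label-roll stand: grey base 130 (x) x 350 (y) mm, three upright spindles on its y axis at y = -120, 0, +120 mm; which roll is on which varies. Origin: centre of the underside, on the desk. Each spindle stands on a black platter (dia 108 mm, top 20 mm above the desk): aluminium post dia 35 mm up to 82 mm above the desk, then a neck dia 18 mm up to 88 mm.
- spent_roll: The run-out roll: tube of outer dia 54, bore 40, 60 mm tall, 40 to 110 g, cardboard core with a few turns of bare tan backing. Stands free on the platter, the spindle through its bore (2.5 mm play all round), its top 8 mm below the neck's tip; raised 68 mm it is clear of the spindle. Origin: centre of its underside, z up along its axis.
- spent_roll_mid (a point): Middle of the run-out roll, on its axis, 30 mm above its underside.
- spent_cap: Loose aluminium cap on the run-out roll's spindle: flange dia 46 mm, 9 mm high, hollow below to fit over the neck with 2.5 mm play; on top an upright knob, dia 24 mm, from 9 to 35 mm above the origin. 80 g. It only rests there (no thread or catch); raised 6 mm it is free. It covers the roll's bore. Stands by itself on its flange. Origin: centre of its underside, z up.
- spent_cap_mid (a point): Point on that cap's axis 18 mm above its underside.
- full_roll: The full label roll (leave it in place): outer dia 100 mm, 60 mm tall, white labels, on another spindle. Origin: centre of the underside.
- part_roll: The part-used label roll (leave it in place): outer dia 84 mm, 60 mm tall, white labels, on another spindle. Origin: centre of the underside.
- full_cap: Cap on the full roll's spindle (leave it), same shape as the other caps. Origin: centre of its underside.
- part_cap: Cap on the part-used roll's spindle (leave it), same shape as the other caps. Origin: centre of its underside.
- desk_tray: Fixed shallow dark wooden tray with a cork floor and a few paper clips: 190 (x) x 150 (y) mm outside, walls 4 mm thick and 16 mm high, floor 4 mm above the desk. Origin: centre of the underside, axes along its sides. On the robot's left or right, changing.
- waste_box: Fixed open grey plastic waste-paper box: 190 (x) x 170 (y) mm outside, walls 4 mm thick and 55 mm high, floor 4 mm above the desk, scraps of paper lying flat in it. Origin: centre of the underside, axes along its sides. On the side opposite the tray.
- stapler: Black stapler, 135 mm long, 55 mm tall, right of and behind the stand (bystander).
- calculator: Desk calculator 155 x 100 x 20 mm, left of and behind the stand (bystander).
- mug: White mug, dia 80 mm, 92 mm tall, behind the stand (bystander).

How it is judged:
By the outcome, as a careful person would: the job done as asked, in the order asked, and still so for the second after the job is handed in, with the robot touching nothing.
It also fails if it takes over 69 s, if anything falls off the work surface, if the arm or the gripper's body presses on something with over 40 N, if the wrist force passes 120 N, or if a joint passes its speed limit or range.

## Working session

There is one attempt and no reset: what is moved stays moved. The work goes in short steps, Python scripts to look and compute and a shell command to move; the robot and the scene stay as the last step left them, time stands still between calls to the robot, and variables do not carry over. Pictures are saved under pics/ and viewed, and the job is handed in when it is done.

```bash
ls; mkdir -p pics; python3 - <<'E'
from bench import robot
import cv2,pickle
o=robot.get_obs();print({k:o[k] for k in('time','tool_pos','ee_rot','width')})
for n in('side','top'):
    s=robot.snapshot(n);pickle.dump(s,open(f'pics/{n}0.pkl','wb'));cv2.imwrite(f'pics/{n}0.png',s['color'][:,:,::-1]);print(n,s['k1'],s['eye'],s['intrinsics'][0],s['rotation'])
E
```

```text
pics
{'time': 0.0, 'tool_pos': array([0.12614788, 0.53466852, 0.16570759]), 'ee_rot': array([-3.14138958e+00,  2.22972315e-03,  1.33899909e+00]), 'width': 0.09400373076611901}
side -0.1636474455330432 [ 0.3188271  -0.87286204  0.79538163] [466.00949079   0.         260.83321311] [-2.23602723 -0.01732371 -0.29589253]
top 0.04189340878796863 [0.4583106  0.00206933 0.98209166] [371.40616345   0.         261.39199979] [-2.9853274   0.01150458 -1.59919583]
```

View pics/top0.png

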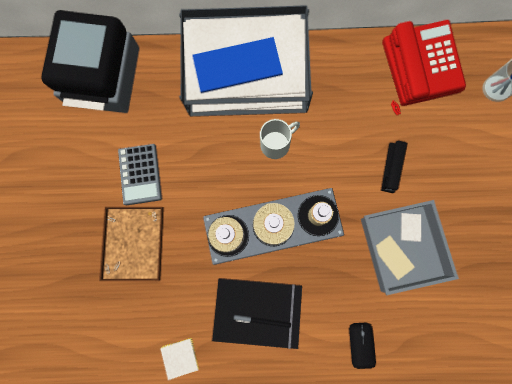

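View pics/side0.png

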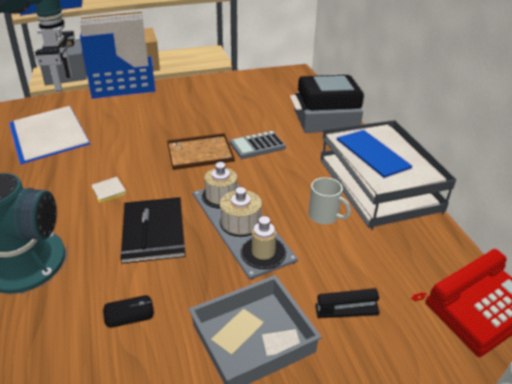

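```bash
cat > h.py <<'E'
import numpy as np,cv2,pickle
from scipy.spatial.transform import Rotation as Ro
def dist(s): return np.array([s['k1'],0,0,0,0],float)
def R(s):
    r=np.array(s['rotation'])
    return r if r.shape==(3,3) else Ro.from_euler('xyz',r).as_matrix()
def ray(s,uv):
    p=cv2.undistortPoints(np.array([[uv]],float),np.array(s['intrinsics'],float),dist(s),)[0,0]
    d=R(s)@np.array([p[0],p[1],1]);return np.array(s['eye']),d/np.linalg.norm(d)
def plane(s,uv,z):
    e,d=ray(s,uv);return e+d*(z-e[2])/d[2]
def proj(s,P):
    P=np.atleast_2d(P);q=(P-np.array(s['eye']))@R(s)
    return cv2.projectPoints(q.reshape(-1,1,3),np.zeros(3),np.zeros(3),np.array(s['intrinsics'],float),dist(s))[0][:,0]
def tri(s1,u1,s2,u2):
    (a,d),(b,e)=ray(s1,u1),ray(s2,u2)
    A=np.stack([d,-e],1);t=np.linalg.lstsq(A,b-a,rcond=None)[0]
    p,q=a+d*t[0],b+e*t[1];return (p+q)/2,np.linalg.norm(p-q)
def load(n): return pickle.load(open(f'pics/{n}.pkl','rb'))
E
python3 - <<'E'
from h import *
t=load('top0');s=load('side0')
for n,u,z in(('box/rim L',(362,217),.055),('box rim TR',(436,202),.055),('boxBR',(456,278),.055),('boxBL',(385,294),.055),('trayTL',(107,208),.016),('trTR',(163,208),.016),('trBR',(161,280),.016),('trBL',(101,280),.016),('stTL',(205,216),.01),('stTR',(334,189),.01),('stBR',(343,236),.01),('stBL',(214,263),.01)):
    print(n,plane(t,u,z).round(4))
for a,x0,y0,x1,y1,im in(('c1',195,180,350,270,t),('c2',190,150,300,275,s)):
    cv2.imwrite(f'pics/{a}.png',cv2.resize(im['color'][y0:y1,x0:x1,::-1],None,fx=5 if a=='c1' else 4,fy=5 if a=='c1' else 4,interpolation=cv2.INTER_CUBIC))
E
```

```text
box/rim L [ 0.5505 -0.2407  0.055 ]
box rim TR [ 0.5828 -0.4253  0.055 ]
boxBR [ 0.3976 -0.4529  0.055 ]
boxBL [ 0.3636 -0.2817  0.055 ]
trayTL [0.598  0.4134 0.016 ]
trTR [0.5935 0.2676 0.016 ]
trBR [0.4091 0.2698 0.016 ]
trBL [0.4142 0.4211 0.016 ]
stTL [0.5697 0.1586 0.01  ]
stTR [ 0.6315 -0.1842  0.01  ]
stBR [ 0.507 -0.2    0.01 ]
stBL [0.4473 0.1358 0.01  ]
```

View pics/c1.png

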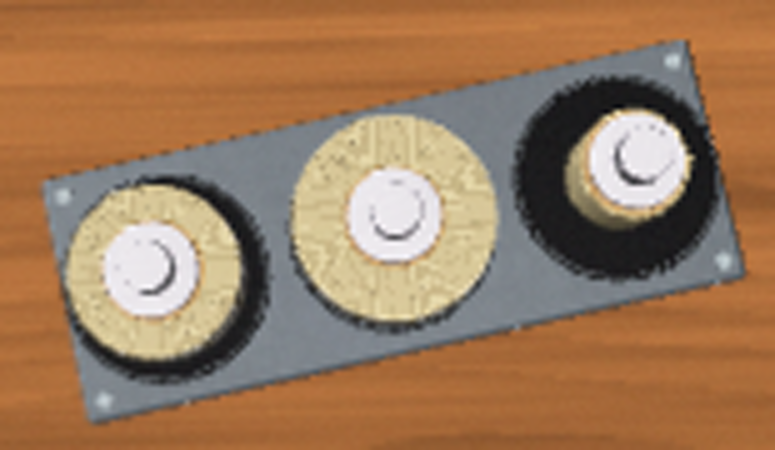

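View pics/c2.png

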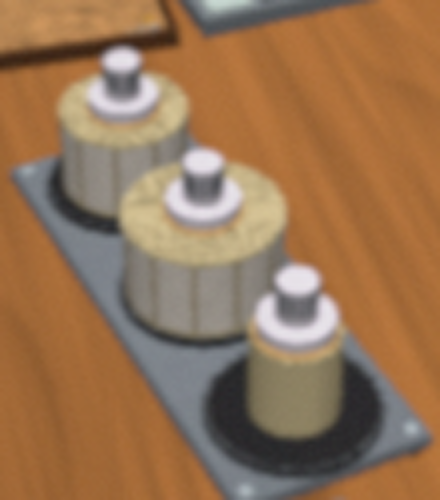

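```bash
python3 - <<'E'
from h import *
t=load('top0');s=load('side0')
# hough-like: white flange blobs in both views
for n,S in(('t',t),('s',s)):
    im=S['color'].astype(int);m=((im.min(2)>195)).astype(np.uint8)
    k,l,st,c=cv2.connectedComponentsWithStats(m)
    for i in range(1,k):
        if st[i,4]>25 and 190<c[i][0]<345 and 150<c[i][1]<270: print(n,st[i],c[i].round(1))
# crop-read points
tf=lambda x,y:(195+(x+.5)/5-.5,180+(y+.5)/5-.5); sf=lambda x,y:(190+(x+.5)/4-.5,150+(y+.5)/4-.5)
for nm,a,ak,b,bk in(('spent',(640,160),(645,153),(297,318),(298,280)),('full',(395,214),(397,208),(204,200),(203,160)),('part',(151,270),(147,265),(123,97),(122,60))):
    print(nm,'top flange',plane(t,tf(*a),.091).round(4),'top knob',plane(t,tf(*ak),.117).round(4),'side fl',plane(s,sf(*b),.091).round(4),'side kn',plane(s,sf(*bk),.117).round(4),'tri kn',tri(t,tf(*ak),s,sf(*bk)))
E
```

```text
t [313 203  19  18 248] [322.1 211.4]
t [265 214  18  18 252] [273.3 222.4]
t [216 224  18  19 252] [224.2 233.4]
s [212 170  17   8  57] [220.2 174.2]
s [237 188   8   5  34] [240.4 190. ]
s [232 195  18  10  76] [240.7 200.4]
s [260 217   9   6  48] [264.  219.6]
s [254 225  20  11  96] [263.7 230.5]
spent top flange [ 0.5627 -0.1381  0.091 ] top knob [ 0.5629 -0.1365  0.117 ] side fl [ 0.5623 -0.1394  0.091 ] side kn [ 0.5631 -0.1369  0.117 ] tri kn (array([ 0.56303811, -0.13660385,  0.11668427]), np.float64(0.00025017756206847117))
full top flange [ 0.5401 -0.0193  0.091 ] top knob [ 0.5405 -0.0198  0.117 ] side fl [ 0.5395 -0.0234  0.091 ] side kn [ 0.5407 -0.0177  0.117 ] tri kn (array([ 0.54024946, -0.01970168,  0.11856951]), np.float64(0.00011812822751970354))
part top flange [0.5167 0.0983 0.091 ] top knob [0.5173 0.0973 0.117 ] side fl [0.5166 0.0939 0.091 ] side kn [0.5178 0.0982 0.117 ] tri kn (array([0.51747822, 0.09724376, 0.11764708]), np.float64(0.0003510795895428544))
```

```bash
python3 -m handwheel '{"delta_pos": [[0,0,-10],[0,0,-10],[0,0,-10],[0,0,-10],[0,0,0],[0,0,0],[0,0,0],[0,0,0]], "rotation": [[0,0,0.145],[0,0,0.145],[0,0,0.145],[0,0,0.145],[0,0,0.145],[0,0,0.145],[0,0,0.145],[0,0,0.145]], "claw": [-1,-1,-1,-1,-1,-1,-1,-1]}'
```

```text
time: 1.1
tool_pos: [0.1262, 0.535, 0.2062]
ee_rot: [3.14, 0.001, 0.174]
wrist_force: [0.8, 0.5, 0.3]
width: 0.0938
```

```bash
python3 -m handwheel '{"delta_pos": [[19.6,46.2,0],[19.6,46.2,0],[19.6,46.2,0],[19.6,46.2,0],[19.6,46.2,0],[19.6,46.2,0],[19.6,46.2,0],[19.6,46.2,0]], "rotation": [[0,0,0],[0,0,0],[0,0,0],[0,0,0],[0,0,0],[0,0,0],[0,0,0],[0,0,0]], "claw": [-1,-1,-1,-1,-1,-1,-1,-1]}'
python3 -m handwheel '{"delta_pos": [[19.6,46.2,0],[19.6,46.2,0],[19.6,46.2,0],[19.6,46.2,0],[19.6,46.2,0],[19.6,46.2,0],[19.6,46.2,0],[19.6,46.2,0]], "rotation": [[0,0,0],[0,0,0],[0,0,0],[0,0,0],[0,0,0],[0,0,0],[0,0,0],[0,0,0]], "claw": [-1,-1,-1,-1,-1,-1,-1,-1]}'
python3 - <<'E'
from bench import robot
from h import *
o=robot.get_obs();s=robot.snapshot('wrist');pickle.dump(s,open('pics/w1.pkl','wb'));cv2.imwrite('pics/w1.png',s['color'][:,:,::-1])
p=o['tool_pos'];print(o['time'],p,o['ee_rot'],s['eye'])
print(proj(s,[[.563,-.138,.117],[.563,-.138,.091]]))
E
```

```text
time: 2.1
tool_pos: [0.3468, 0.198, 0.2065]
ee_rot: [-3.142, 0.0, 0.179]
wrist_force: [0.5, 0.8, -0.8]
width: 0.0939
time: 3.1
tool_pos: [0.567, -0.1376, 0.2061]
ee_rot: [-3.141, 0.001, 0.179]
wrist_force: [0.7, 0.7, 0.1]
width: 0.0936
3.1 [ 0.56703731 -0.13761562  0.20614405] [-3.14073863e+00  7.98387895e-04  1.78864353e-01] [ 0.55239872 -0.05614817  0.42366231]
[[254.073042   183.41807254]
 [254.32765504 178.14202475]]
```

View pics/w1.png

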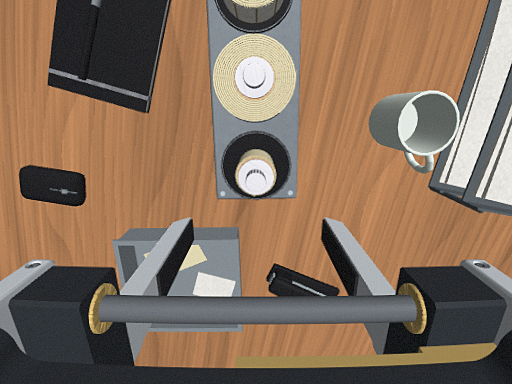

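```bash
python3 - <<'E'
from h import *
s=load('w1');im=s['color'].astype(int)
m=((im.min(2)>195)).astype(np.uint8);k,l,st,c=cv2.connectedComponentsWithStats(m)
for i in range(1,k):
    if st[i,4]>100 and 200<c[i][0]<300 and c[i][1]<220: print(st[i],c[i].round(1))
x,y,w,h=200,130,110,80
cv2.imwrite('pics/w1c.png',cv2.resize(s['color'][y:y+h,x:x+w,::-1],None,fx=6,fy=6,interpolation=cv2.INTER_CUBIC))
print(plane(s,(256.5,178),.091))
E
```

```text
[ 235   56   39   42 1191] [254.   76.3]
[238 159  36  36 907] [255.5 177.1]
[ 0.56570205 -0.13732124  0.091     ]
```

View pics/w1c.png

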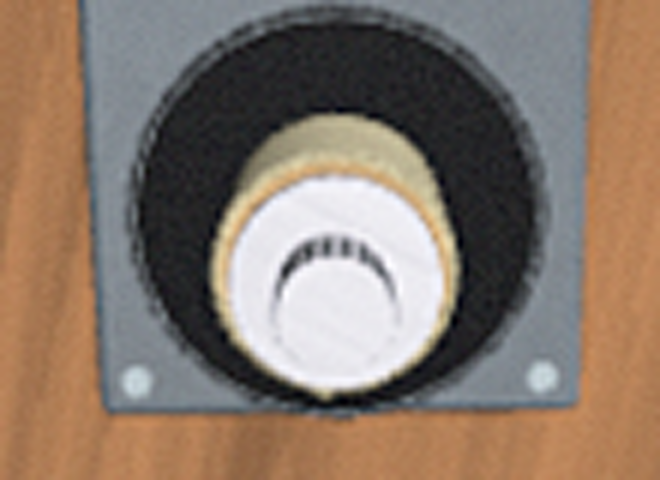

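```bash
python3 -m handwheel '{"delta_pos": [[-2.8,-0.5,25],[0,0,25],[0,0,25],[0,0,20],[0,0,12],[0,0,4],[0,0,0],[0,0,0]], "rotation": [[0,0,0],[0,0,0],[0,0,0],[0,0,0],[0,0,0],[0,0,0],[0,0,0],[0,0,0]], "claw": [-1,-1,-1,-1,-1,-1,-1,-1]}'
python3 -m handwheel '{"delta_pos": [[0,0,0],[0,0,0],[0,0,0],[0,0,0],[0,0,0],[0,0,0],[0,0,0],[0,0,0]], "rotation": [[0,0,0],[0,0,0],[0,0,0],[0,0,0],[0,0,0],[0,0,0],[0,0,0],[0,0,0]], "claw": [1,1,1,1,1,1,1,1]}'
```

```text
time: 4.15
tool_pos: [0.5643, -0.1365, 0.097]
ee_rot: [3.141, -0.002, 0.179]
wrist_force: [0.8, 0.2, 0.6]
width: 0.0942
time: 5.15
tool_pos: [0.5637, -0.1362, 0.0958]
ee_rot: [-3.141, -0.0, 0.179]
wrist_force: [-0.1, 1.2, 0.8]
width: 0.0174
```

```bash
python3 - <<'E'
from bench import robot
from h import *
o=robot.get_obs();print(o['time'],o['tool_pos'],o['width'])
s=robot.snapshot('side');t=robot.snapshot('top')
a=cv2.resize(s['color'][160:280,200:320,::-1],None,fx=4,fy=4,interpolation=cv2.INTER_CUBIC)
cv2.imwrite('pics/g1.png',a)
print(robot.get_obs()['width'])
E
```

```text
5.15 [ 0.56371075 -0.13623048  0.09583049] 0.01741420645838196
0.009425720353979261
```

View pics/g1.png

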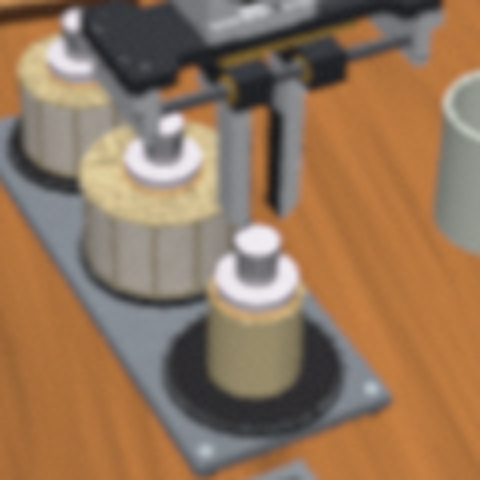

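```bash
python3 - <<'E'
from bench import robot
from h import *
im=[]
for n in('side','top','wrist'):
    s=robot.snapshot(n);pickle.dump(s,open(f'pics/{n}2.pkl','wb'))
    o=robot.get_obs();p=o['tool_pos'];u=proj(s,p)[0];print(n,u,s['eye'],s['rotation']);c=s['color'][:,:,::-1].copy();cv2.circle(c,tuple(int(v) for v in u.round()),3,(0,0,255),1);im.append(c)
print(o['width'],o['tool_pos'],o['joint_positions'],o['wrist_force'])
g=np.vstack([np.hstack(im[:2]),np.hstack([im[2],im[2]*0])]);cv2.imwrite('pics/g2.png',cv2.resize(g,(800,600)))
E
```

```text
side [264.0977211  226.47979848] [ 0.3188271  -0.87286204  0.79538163] [-2.23602723 -0.01732371 -0.29589253]
top [322.09266552 210.95029938] [0.4583106  0.00206933 0.98209166] [-2.9853274   0.01150458 -1.59919583]
wrist [257.45209105 210.53052318] [ 0.54885943 -0.05463293  0.31329181] [2.85409803e+00 7.70827981e-04 1.78752848e-01]
0.0006769112058825246 [ 0.56372657 -0.13625015  0.09584885] [-3.34961749e-01  1.77417171e-01  1.41095442e+00  9.71059434e-05
  1.55324659e+00 -5.13962130e-01] [-0.69014535 -1.01262519 -0.68067027]
```

View pics/g2.png

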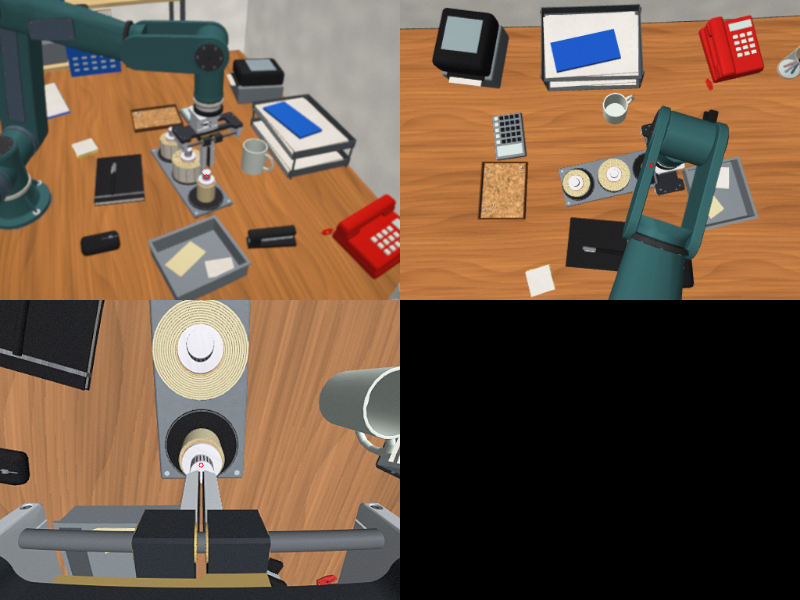

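```bash
python3 - <<'E'
from h import *
s=load('side2');w=load('wrist2')
a=cv2.resize(s['color'][150:270,210:310,::-1],None,fx=4,fy=5,interpolation=cv2.INTER_CUBIC)
b=cv2.resize(w['color'][130:250,205:305,::-1],None,fx=4,fy=5,interpolation=cv2.INTER_CUBIC)
cv2.imwrite('pics/g3.png',np.hstack([a,b]))
E
```

```text
(no output)
```

View pics/g3.png

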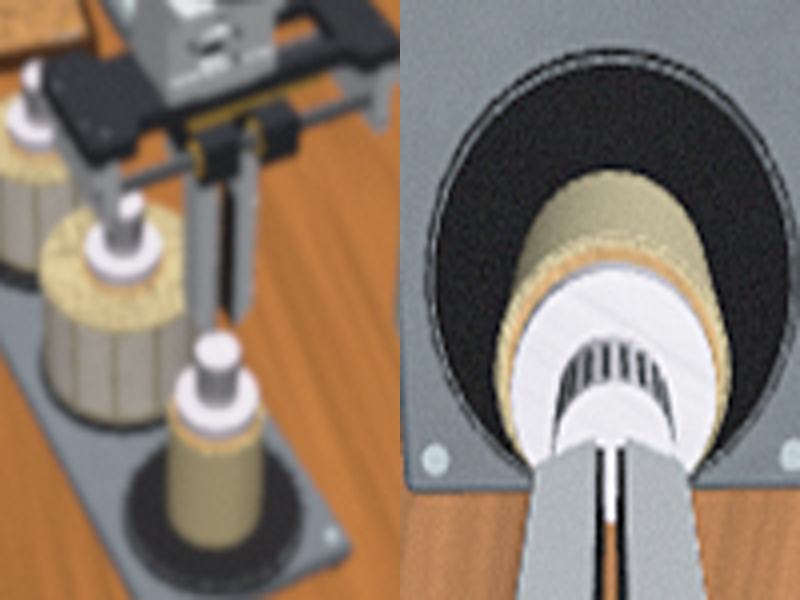

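```bash
python3 - <<'E'
from h import *
s=load('side2');w=load('wrist2')
for z in(.096,.11,.12,.13): print(z,proj(s,[.5637,-.1362,z]),proj(w,[.5637,-.1362,z]))
print(tri(s,(265.5,215),w,(256.5,218)))
E
```

```text
0.096 [[264.0973117  226.42037835]] [[257.43230746 210.53439832]]
0.11 [[264.23454308 221.73198108]] [[257.43808124 216.65904452]]
0.12 [[264.33394117 218.33313507]] [[257.44264536 221.51272248]]
0.13 [[264.43450259 214.89195008]] [[257.44763344 226.82970794]]
(array([ 0.56476434, -0.13194052,  0.12533335]), np.float64(0.005481856032836774))
```

```bash
python3 -m handwheel '{"delta_pos": [[0,0,0],[0,0,0],[0,0,0],[0,0,0],[0,0,0],[0,0,0],[0,0,0],[0,0,0]], "rotation": [[0,0,0],[0,0,0],[0,0,0],[0,0,0],[0,0,0],[0,0,0],[0,0,0],[0,0,0]], "claw": [-1,-1,-1,-1,-1,-1,-1,-1]}'
cat > look.py <<'E'
import sys
from bench import robot
from h import *
tag=sys.argv[1]
def go(n,box,f):
    s=robot.snapshot(n);pickle.dump(s,open(f'pics/{n}_{tag}.pkl','wb'))
    x0,y0,x1,y1=box
    return cv2.resize(s['color'][y0:y1,x0:x1,::-1],None,fx=f,fy=f,interpolation=cv2.INTER_CUBIC)
o=robot.get_obs();print(o['time'],o['tool_pos'].round(4),o['ee_rot'].round(3),round(o['width'],4),o['wrist_force'].round(1))
a=[int(v) for v in sys.argv[3:7]]
cv2.imwrite(f'pics/{tag}.png',go(sys.argv[2],a,min(800/(a[2]-a[0]),600/(a[3]-a[1]))))
E
python3 look.py s3 side 210 140 320 260; python3 look.py w3 wrist 0 0 512 384
```

```text
time: 6.4
tool_pos: [0.5637, -0.1363, 0.0959]
ee_rot: [-3.142, -0.0, 0.179]
wrist_force: [0.6, 0.6, -0.3]
width: 0.0776
6.4 [ 0.5637 -0.1363  0.0959] [-3.142 -0.     0.179] 0.0776 [ 0.6  0.6 -0.3]
6.45 [ 0.5637 -0.1362  0.0958] [-3.141  0.     0.179] 0.0812 [0.1 0.2 0.3]
```

View pics/s3.png

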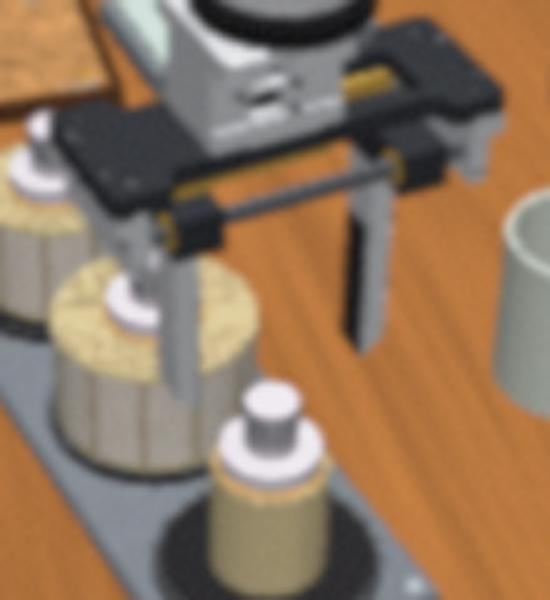

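View pics/w3.png

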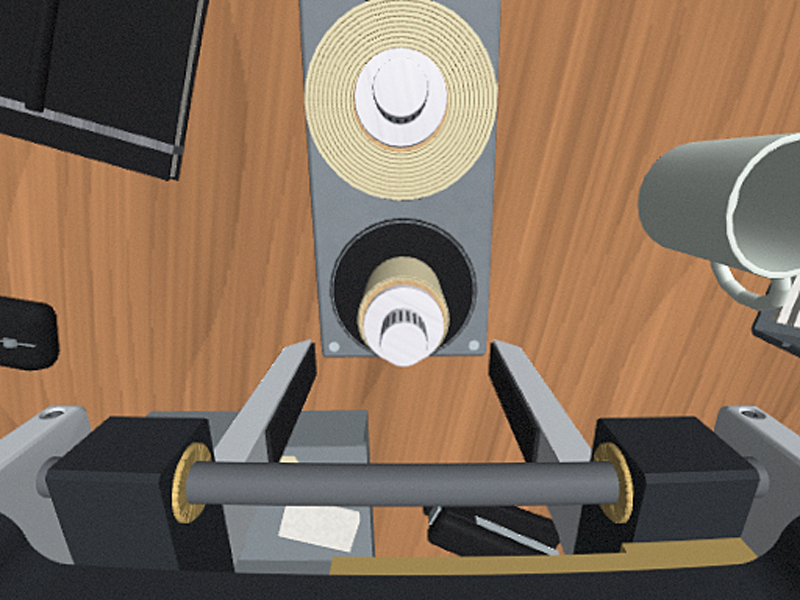

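```bash
python3 - <<'E'
from h import *
s=load('side_s3');w=load('wrist_w3')
for wv in(224,229,231): print(tri(s,(264.5,214.5),w,(258,wv)))
print('L',tri(s,(246,219),w,(201,229)),'R',tri(s,(282.5,209.5),w,(315,229)))
E
```

```text
(array([ 0.56410272, -0.13424747,  0.12934375]), np.float64(0.0007203634048395546))
(array([ 0.56392716, -0.13696458,  0.13179274]), np.float64(0.0006929802037254938))
(array([ 0.56385724, -0.138039  ,  0.13276504]), np.float64(0.001252157643451453))
L (array([ 0.52146634, -0.14317124,  0.13394466]), np.float64(0.0031397721687457247)) R (array([ 0.60699182, -0.13028284,  0.13046056]), np.float64(0.0013074384788121158))
```

```bash
python3 -m handwheel '{"delta_pos": [[0,0,10],[0,0,10],[0,0,6],[0,0,0],[0,0,0],[0,0,0],[0,0,0],[0,0,0]], "rotation": [[0,0,0],[0,0,0],[0,0,0],[0,0,0],[0,0,0],[0,0,0],[0,0,0],[0,0,0]], "claw": [-1,-1,-1,-1,-1,-1,-1,-1]}'
python3 look.py s4 side 210 140 320 260; python3 look.py w4 wrist 150 130 370 295
```

```text
time: 7.5
tool_pos: [0.5638, -0.1363, 0.0701]
ee_rot: [3.141, -0.0, 0.179]
wrist_force: [0.5, 0.1, 0.0]
width: 0.0939
7.5 [ 0.5638 -0.1363  0.0701] [ 3.141 -0.     0.179] 0.0939 [0.5 0.1 0. ]
7.55 [ 0.5638 -0.1363  0.07  ] [ 3.142 -0.     0.179] 0.0941 [-0.1 -0.2  0.4]
```

View pics/s4.png

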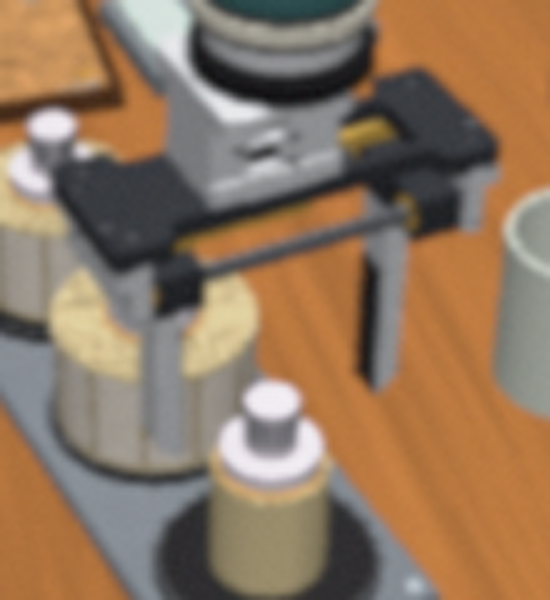

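View pics/w4.png

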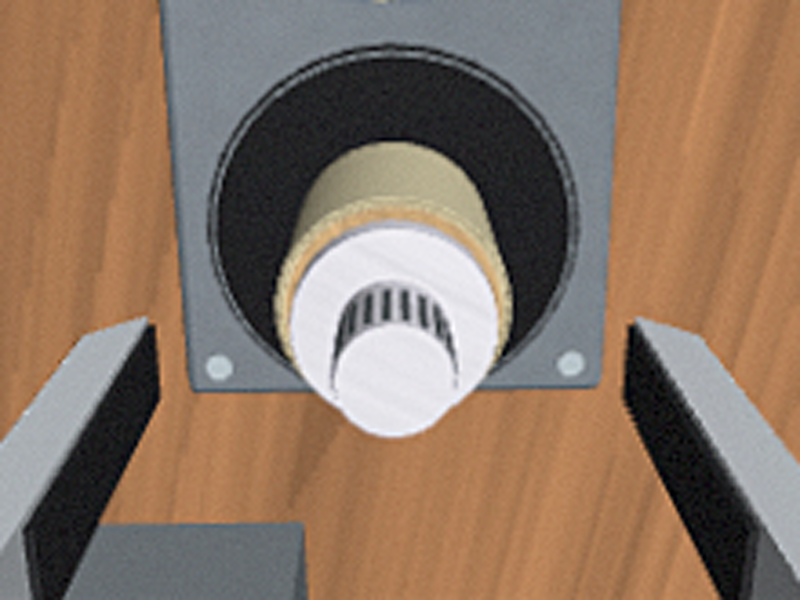

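```bash
python3 -m handwheel '{"delta_pos": [[0,0,4],[0,0,3],[0,0,0],[0,0,0],[0,0,0],[0,0,0],[0,0,0],[0,0,0]], "rotation": [[0,0,0],[0,0,0],[0,0,0],[0,0,0],[0,0,0],[0,0,0],[0,0,0],[0,0,0]], "claw": [-1,-1,1,1,1,1,1,1]}'
python3 -m handwheel '{"delta_pos": [[0,0,0],[0,0,0],[0,0,0],[0,0,0],[0,0,0],[0,0,0],[0,0,0],[0,0,0]], "rotation": [[0,0,0],[0,0,0],[0,0,0],[0,0,0],[0,0,0],[0,0,0],[0,0,0],[0,0,0]], "claw": [1,1,1,1,1,1,1,1]}'
python3 look.py s5 side 210 140 320 260; python3 look.py w5 wrist 150 130 370 295
```

```text
time: 8.6
tool_pos: [0.5637, -0.1362, 0.0629]
ee_rot: [-3.142, -0.0, 0.179]
wrist_force: [0.2, -0.0, -0.6]
width: 0.0376
time: 9.6
tool_pos: [0.5638, -0.1362, 0.0629]
ee_rot: [-3.142, -0.0, 0.179]
wrist_force: [-0.2, 0.1, 0.5]
width: 0.0233
9.6 [ 0.5638 -0.1362  0.0629] [-3.142 -0.     0.179] 0.0233 [-0.2  0.1  0.5]
9.65 [ 0.5638 -0.1362  0.0629] [-3.142 -0.     0.179] 0.0233 [ 1.  -0.1  0.1]
```

View pics/s5.png

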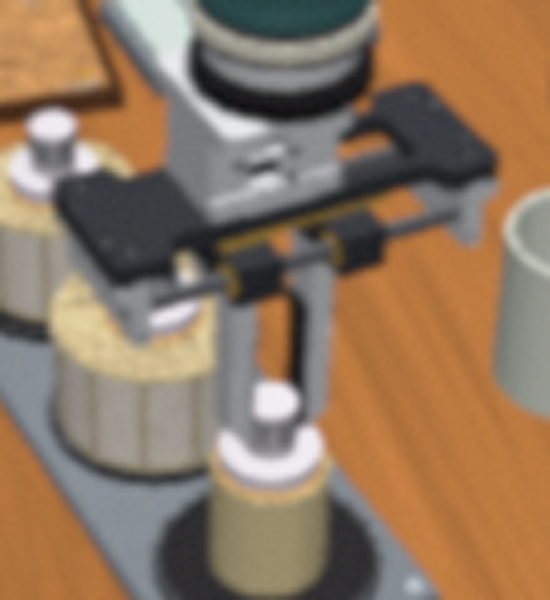

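View pics/w5.png

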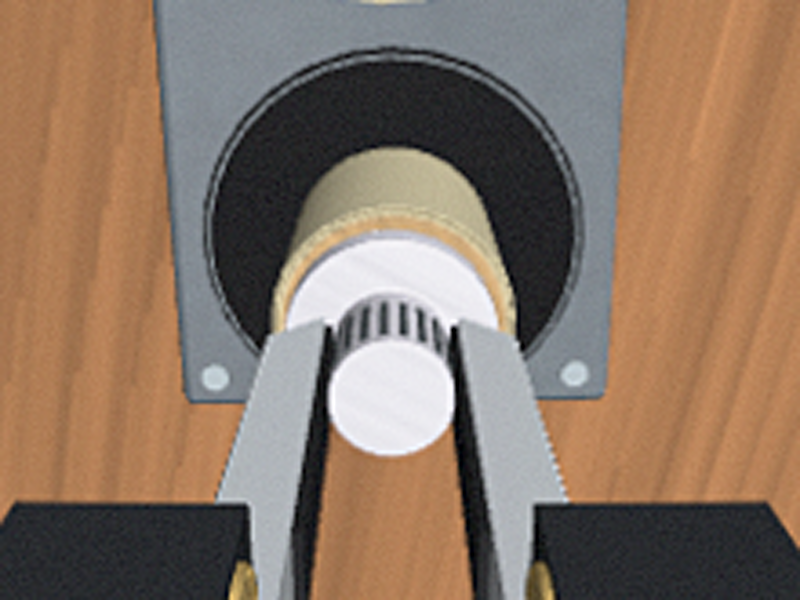

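```bash
python3 -m handwheel '{"delta_pos": [[0,0,-8],[0,0,-20],[0,0,-24],[0,0,-24],[0,0,0],[0,0,0],[0,0,0],[0,0,0]], "rotation": [[0,0,0],[0,0,0],[0,0,0],[0,0,0],[0,0,0],[0,0,0],[0,0,0],[0,0,0]], "claw": [1,1,1,1,1,1,1,1]}'
python3 look.py s6 side 190 100 390 250; python3 - <<'E'
from h import *
t=load('top0');cv2.imwrite('pics/tray.png',cv2.resize(t['color'][200:290,95:170,::-1],None,fx=6,fy=6,interpolation=cv2.INTER_CUBIC))
E
```

```text
time: 10.7
tool_pos: [0.5631, -0.136, 0.1376]
ee_rot: [-3.14, 0.002, 0.179]
wrist_force: [1.0, -0.5, -0.1]
width: 0.0233
10.7 [ 0.5631 -0.136   0.1376] [-3.14e+00  2.00e-03  1.79e-01] 0.0233 [ 1.  -0.5 -0.1]
```

View pics/s6.png

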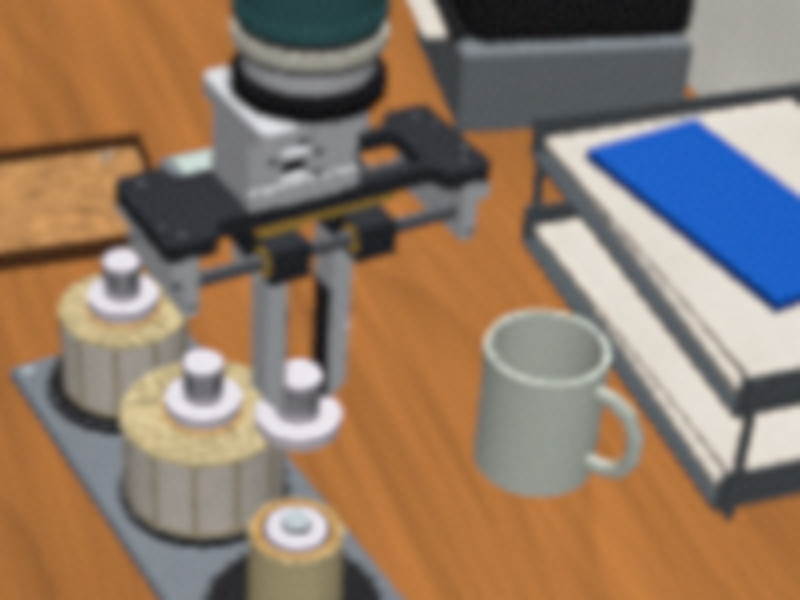

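View pics/tray.png

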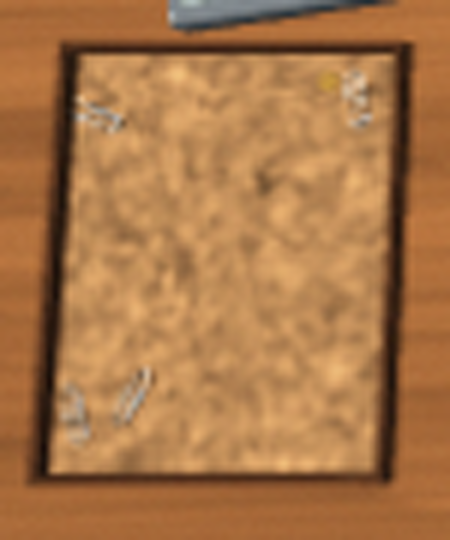

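```bash
python3 -m handwheel '{"delta_pos": [[1,-20,0],[2.2,-40,0],[2.2,-40,0],[2.2,-40,0],[2.2,-40,0],[2.2,-40,0],[2.2,-40,0],[2.2,-40,0]], "rotation": [[0,0,0],[0,0,0],[0,0,0],[0,0,0],[0,0,0],[0,0,0],[0,0,0],[0,0,0]], "claw": [1,1,1,1,1,1,1,1]}'
python3 -m handwheel '{"delta_pos": [[2.2,-40,0],[2.2,-40,0],[2.2,-40,10],[2.2,-40,20],[2.2,-21,20],[0,0,20],[0,0,20],[0,0,0]], "rotation": [[0,0,0],[0,0,0],[0,0,0],[0,0,0],[0,0,0],[0,0,0],[0,0,0],[0,0,0]], "claw": [1,1,1,1,1,1,1,1]}'
python3 look.py s7 side 120 60 320 210;python3 look.py w7 wrist 0 0 512 384
```

```text
time: 11.75
tool_pos: [0.5253, 0.1644, 0.139]
ee_rot: [-3.141, -0.0, 0.18]
wrist_force: [0.5, -0.4, -0.5]
width: 0.0236
time: 12.75
tool_pos: [0.503, 0.341, 0.0461]
ee_rot: [3.14, 0.005, 0.179]
wrist_force: [-0.1, 0.8, -0.2]
width: 0.0235
12.75 [0.503  0.341  0.0461] [3.14  0.005 0.179] 0.0235 [-0.1  0.8 -0.2]
12.8 [0.5041 0.3415 0.0478] [3.141e+00 2.000e-03 1.790e-01] 0.0228 [-1.   0.4 -1. ]
```

View pics/s7.png

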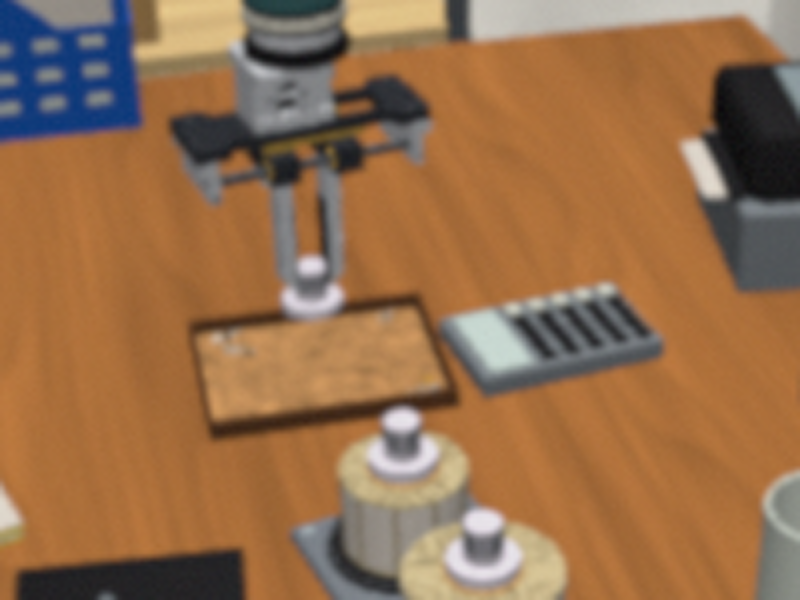

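View pics/w7.png

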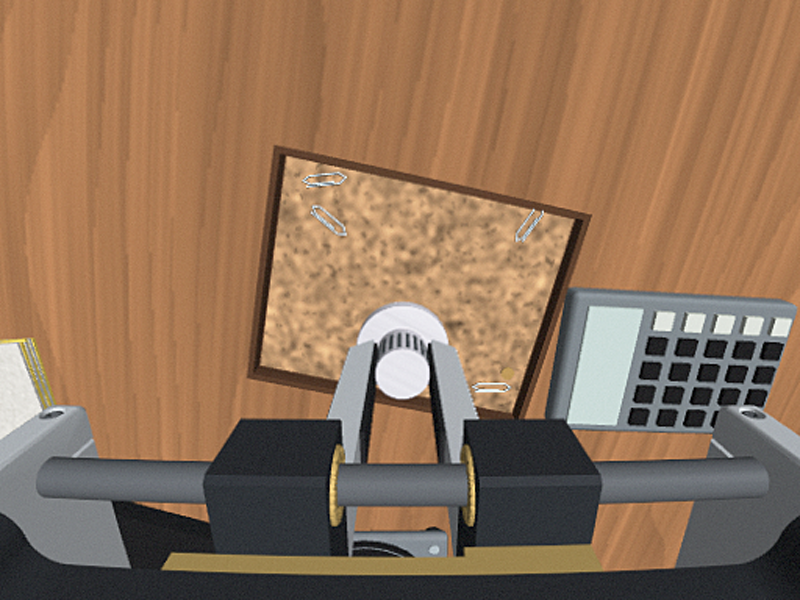

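```bash
python3 - <<'E'
from h import *
s=load('side_s7');w=load('wrist_w7')
print(proj(s,[[.504,.3415,.076],[.504,.3415,.004],[.504,.3415,.102]]),proj(w,[[.504,.3415,.076],[.504,.3415,.102]]),(400/1.5625,372/1.5625))
print(tri(s,(120+312/4,60+267/4),w,(402/1.5625,372/1.5625)))
E
```

```text
[[198.09002447 132.63041771]
 [199.51507576 152.64759696]
 [197.56452833 125.1151518 ]] [[257.20421027 223.59048818]
 [257.0923681  239.19554786]] (256.0, 238.08)
(array([0.50456204, 0.33990543, 0.09714159]), np.float64(0.00032521127091618884))
```

```bash
python3 -m handwheel '{"delta_pos": [[0,0,15],[0,0,15],[0,0,15],[0,0,8],[0,0,4],[0,0,1],[0,0,0],[0,0,0]], "rotation": [[0,0,0],[0,0,0],[0,0,0],[0,0,0],[0,0,0],[0,0,0],[0,0,0],[0,0,0]], "claw": [1,1,1,1,1,1,1,1]}'
python3 look.py s8 side 150 100 270 190
```

```text
time: 13.85
tool_pos: [0.5055, 0.3422, -0.0085]
ee_rot: [-3.141, -0.001, 0.179]
wrist_force: [-0.1, -0.2, -0.6]
width: 0.023
13.85 [ 0.5055  0.3422 -0.0085] [-3.141e+00 -1.000e-03  1.790e-01] 0.023 [-0.1 -0.2 -0.6]
```

View pics/s8.png

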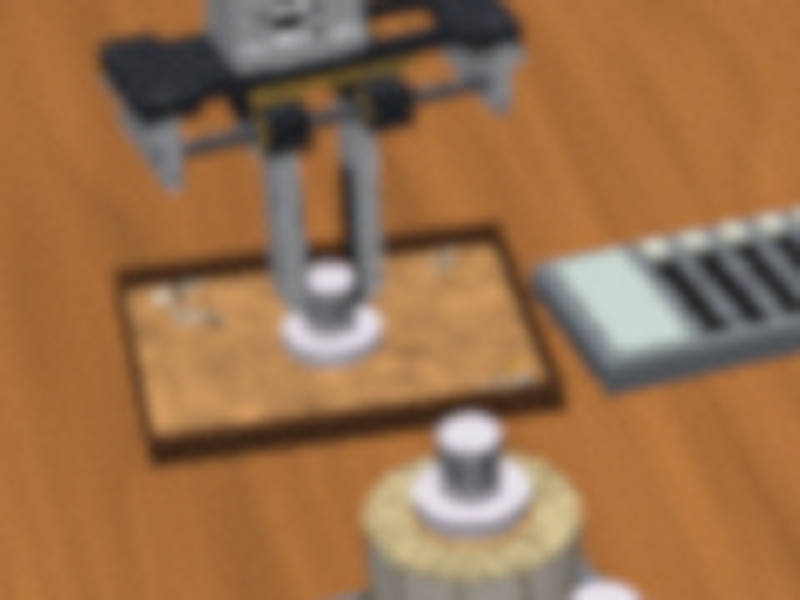

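```bash
python3 -m handwheel '{"delta_pos": [[0,0,1],[0,0,1],[0,0,1],[0,0,1],[0,0,1],[0,0,0.5],[0,0,0],[0,0,0]], "rotation": [[0,0,0],[0,0,0],[0,0,0],[0,0,0],[0,0,0],[0,0,0],[0,0,0],[0,0,0]], "claw": [1,1,1,1,1,1,1,1]}'
python3 -m handwheel '{"delta_pos": [[0,0,0.5],[0,0,0.5],[0,0,0.5],[0,0,0],[0,0,0],[0,0,0],[0,0,0],[0,0,0]], "rotation": [[0,0,0],[0,0,0],[0,0,0],[0,0,0],[0,0,0],[0,0,0],[0,0,0],[0,0,0]], "claw": [1,1,1,1,1,1,1,1]}'
```

```text
time: 14.9
tool_pos: [0.5051, 0.342, -0.0145]
ee_rot: [-3.141, -0.0, 0.179]
wrist_force: [-0.7, 1.1, -0.3]
width: 0.0236
time: 15.9
tool_pos: [0.5052, 0.342, -0.0151]
ee_rot: [-3.141, -0.001, 0.179]
wrist_force: [-1.4, 0.2, 4.9]
width: 0.0231
```

```bash
python3 -m handwheel '{"delta_pos": [[0,0,0],[0,0,0],[0,0,0],[0,0,0],[0,0,0],[0,0,0],[0,0,0],[0,0,0]], "rotation": [[0,0,0],[0,0,0],[0,0,0],[0,0,0],[0,0,0],[0,0,0],[0,0,0],[0,0,0]], "claw": [-1,-1,-1,-1,-1,-1,-1,-1]}'
python3 -m handwheel '{"delta_pos": [[0,0,0],[0,0,-10],[0,0,-25],[0,0,-40],[0,0,-40],[0,0,-40],[0,0,0],[0,0,0]], "rotation": [[0,0,0],[0,0,0],[0,0,0],[0,0,0],[0,0,0],[0,0,0],[0,0,0],[0,0,0]], "claw": [-1,-1,-1,-1,-1,-1,-1,-1]}'
python3 look.py s9 side 120 60 320 210
python3 -m handwheel '{"delta_pos": [[-1.2,20,0],[-2.6,46,0],[-2.6,46,0],[-2.6,46,0],[-2.6,46,0],[-2.6,46,0],[-2.6,46,0],[-2.6,46,0]], "rotation": [[0,0,0],[0,0,0],[0,0,0],[0,0,0],[0,0,0],[0,0,0],[0,0,0],[0,0,0]], "claw": [-1,-1,-1,-1,-1,-1,-1,-1]}'
python3 -m handwheel '{"delta_pos": [[-2.6,46,0],[-2.6,46,0],[-2.6,46,0],[0,0,0],[0,0,0],[0,0,0],[0,0,0],[0,0,0]], "rotation": [[0,0,0],[0,0,0],[0,0,0],[0,0,0],[0,0,0],[0,0,0],[0,0,0],[0,0,0]], "claw": [-1,-1,-1,-1,-1,-1,-1,-1]}'
python3 look.py w10 wrist 0 0 512 384
```

```text
time: 16.9
tool_pos: [0.505, 0.342, -0.0161]
ee_rot: [-3.141, -0.0, 0.179]
wrist_force: [-0.2, -0.4, -0.0]
width: 0.0936
time: 17.9
tool_pos: [0.5047, 0.3418, 0.1384]
ee_rot: [3.141, 0.001, 0.179]
wrist_force: [-0.4, 0.1, -0.4]
width: 0.0939
17.9 [0.5047 0.3418 0.1384] [3.141e+00 1.000e-03 1.790e-01] 0.0939 [-0.4  0.1 -0.4]
time: 18.95
tool_pos: [0.5456, -0.0007, 0.1375]
ee_rot: [-3.141, 0.002, 0.178]
wrist_force: [0.1, 0.4, -0.2]
width: 0.0942
time: 19.95
tool_pos: [0.5638, -0.1344, 0.139]
ee_rot: [-3.142, -0.0, 0.18]
wrist_force: [0.3, 0.3, -0.3]
width: 0.0942
19.95 [ 0.5638 -0.1344  0.139 ] [-3.142 -0.     0.18 ] 0.0942 [ 0.3  0.3 -0.3]
```

View pics/s9.png

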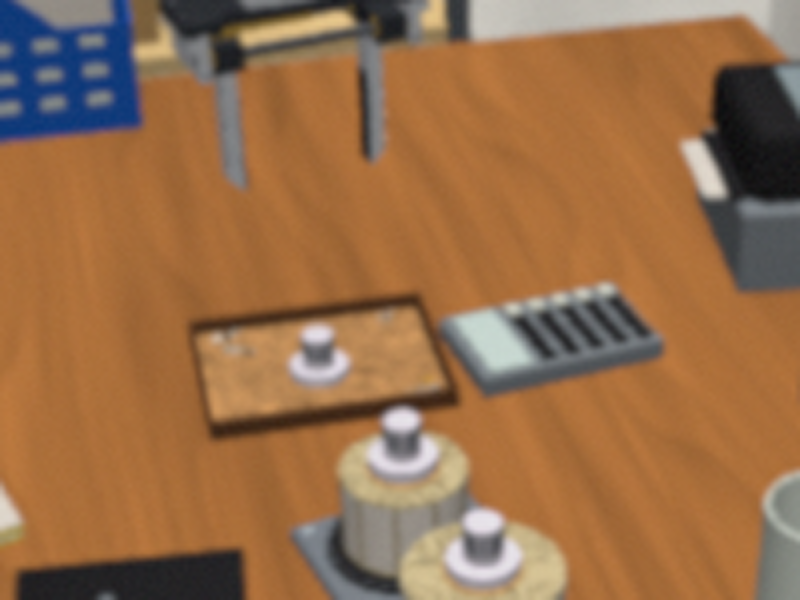

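View pics/w10.png

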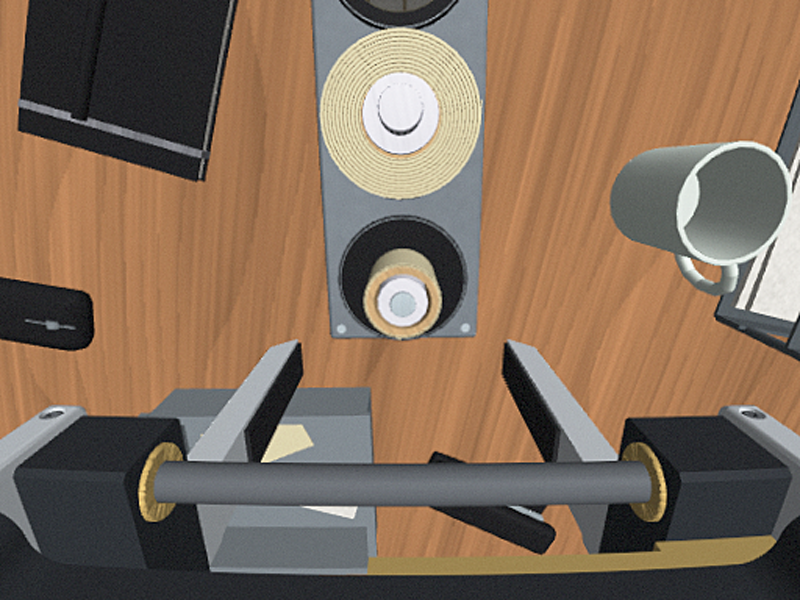

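```bash
python3 -m handwheel '{"delta_pos": [[0,2.5,25],[0,0,30],[0,0,30],[0,0,15],[0,0,5],[0,0,0],[0,0,0],[0,0,0]], "rotation": [[0,0,0],[0,0,0],[0,0,0],[0,0,0],[0,0,0],[0,0,0],[0,0,0],[0,0,0]], "claw": [-1,-1,-1,-1,-1,-1,-1,-1]}'
python3 look.py s11 side 210 140 320 260
```

```text
time: 21.0
tool_pos: [0.5649, -0.1379, 0.035]
ee_rot: [3.141, -0.002, 0.179]
wrist_force: [-0.8, 0.7, -0.4]
width: 0.094
21.0 [ 0.5649 -0.1379  0.035 ] [ 3.141e+00 -2.000e-03  1.790e-01] 0.094 [-0.8  0.7 -0.4]
```

View pics/s11.png

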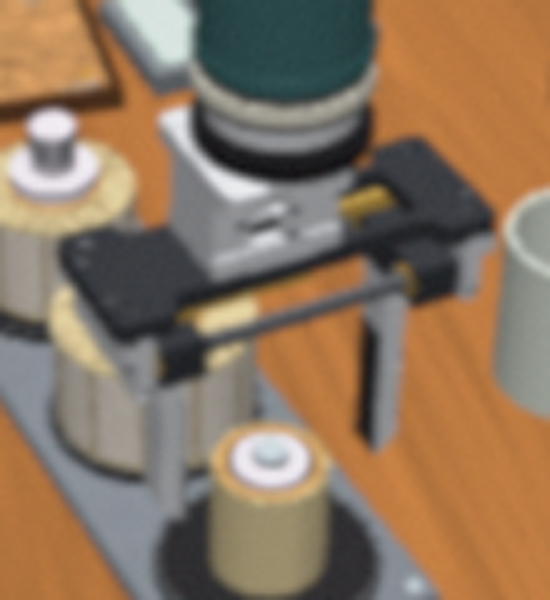

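```bash
python3 -m handwheel '{"delta_pos": [[0,0,10],[0,0,10],[0,0,8],[0,0,3],[0,0,0],[0,0,0],[0,0,0],[0,0,0]], "rotation": [[0,0,0],[0,0,0],[0,0,0],[0,0,0],[0,0,0],[0,0,0],[0,0,0],[0,0,0]], "claw": [-1,-1,-1,-1,-1,-1,-1,-1]}'
python3 look.py s12 side 210 140 320 260
```

```text
time: 22.05
tool_pos: [0.5644, -0.1378, 0.0032]
ee_rot: [3.141, -0.001, 0.179]
wrist_force: [-0.6, -0.2, 0.2]
width: 0.0939
22.05 [ 0.5644 -0.1378  0.0032] [ 3.141e+00 -1.000e-03  1.790e-01] 0.0939 [-0.6 -0.2  0.2]
```

View pics/s12.png

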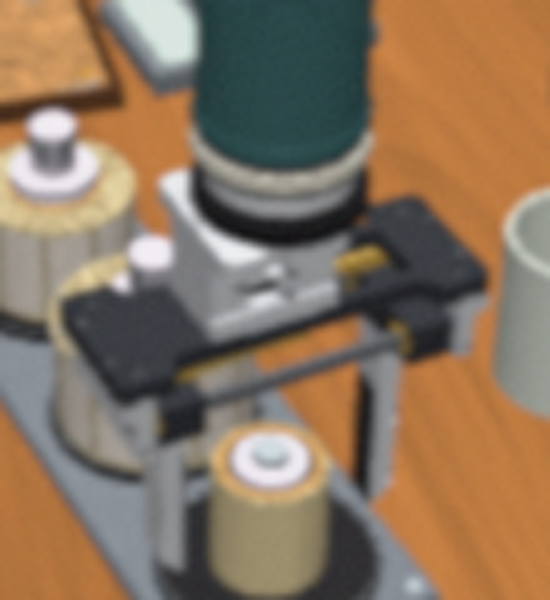

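```bash
python3 -m handwheel '{"delta_pos": [[0,0,0],[0,0,0],[0,0,0],[0,0,0],[0,0,0],[0,0,0],[0,0,0],[0,0,0]], "rotation": [[0,0,0],[0,0,0],[0,0,0],[0,0,0],[0,0,0],[0,0,0],[0,0,0],[0,0,0]], "claw": [1,1,1,1,1,1,1,1]}'
python3 -m handwheel '{"delta_pos": [[0,0,0],[0,0,-2],[0,0,-4],[0,0,-6],[0,0,-8],[0,0,-10],[0,0,0],[0,0,0]], "rotation": [[0,0,0],[0,0,0],[0,0,0],[0,0,0],[0,0,0],[0,0,0],[0,0,0],[0,0,0]], "claw": [1,1,1,1,1,1,1,1]}'
python3 look.py s13 side 210 140 320 260
```

```text
time: 23.1
tool_pos: [0.5642, -0.1377, 0.0028]
ee_rot: [-3.142, -0.0, 0.179]
wrist_force: [1.2, 0.4, 0.1]
width: 0.0533
time: 24.1
tool_pos: [0.5642, -0.1377, 0.0329]
ee_rot: [-3.142, -0.0, 0.179]
wrist_force: [0.7, -0.2, -1.3]
width: 0.0533
24.1 [ 0.5642 -0.1377  0.0329] [-3.142 -0.     0.179] 0.0533 [ 0.7 -0.2 -1.3]
```

View pics/s13.png

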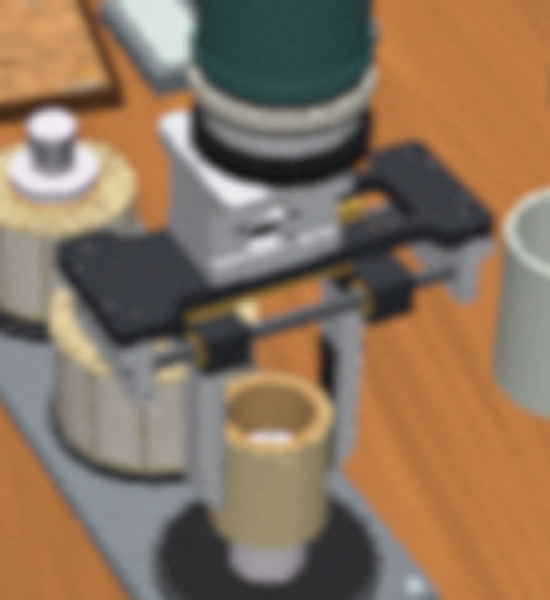

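```bash
python3 -m handwheel '{"delta_pos": [[0,0,-10],[0,0,-15],[0,0,-15],[0,0,-15],[0,0,-10],[0,0,0],[0,0,0],[0,0,0]], "rotation": [[0,0,0],[0,0,0],[0,0,0],[0,0,0],[0,0,0],[0,0,0],[0,0,0],[0,0,0]], "claw": [1,1,1,1,1,1,1,1]}'
python3 -m handwheel '{"delta_pos": [[-10,16,0],[-20,30,0],[-20,30,0],[-20,30,0],[-20,30,0],[-20,30,0],[-17,25.5,0],[0,0,0]], "rotation": [[0,0,0],[0,0,0],[0,0,0],[0,0,0],[0,0,0],[0,0,0],[0,0,0],[0,0,0]], "claw": [1,1,1,1,1,1,1,1]}'
python3 look.py s14 side 150 180 350 330;python3 look.py w14 wrist 0 0 512 384
```

```text
time: 25.15
tool_pos: [0.5636, -0.1375, 0.0969]
ee_rot: [-3.141, 0.002, 0.179]
wrist_force: [-0.5, -0.7, -0.6]
width: 0.0534
time: 26.15
tool_pos: [0.4714, -0.3513, 0.0974]
ee_rot: [-3.141, 0.001, 0.175]
wrist_force: [0.8, -0.0, -0.8]
width: 0.0528
26.15 [ 0.4714 -0.3513  0.0974] [-3.141e+00  1.000e-03  1.750e-01] 0.0528 [ 0.8 -0.  -0.8]
26.2 [ 0.4722 -0.3498  0.0975] [-3.141  0.     0.176] 0.0531 [-0.6  0.2 -0.5]
```

View pics/s14.png

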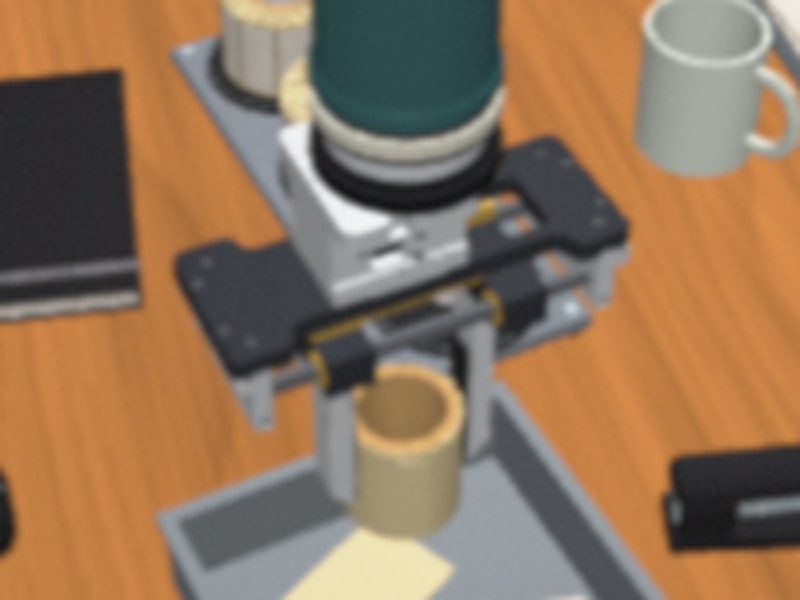

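View pics/w14.png

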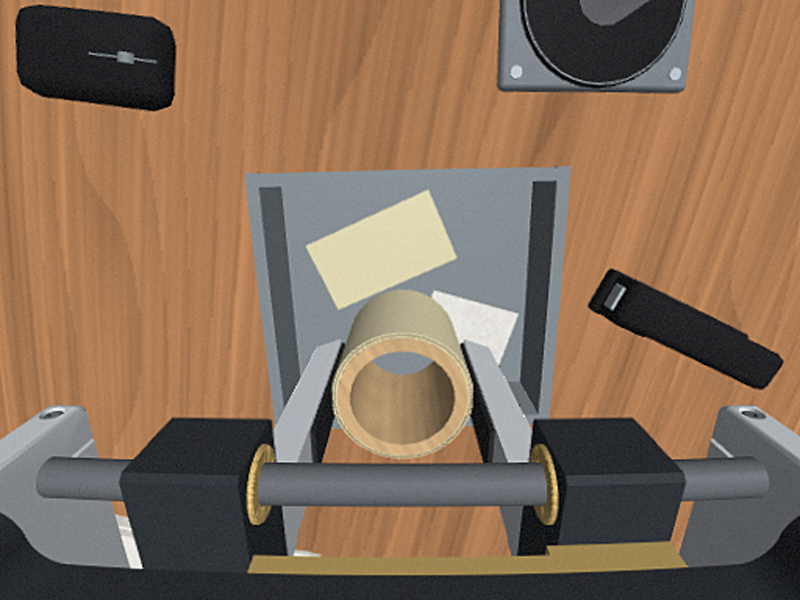

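```bash
python3 - <<'E'
from h import *
w=load('wrist_w14');a=plane(w,(158,111),.055);b=plane(w,(365,106.5),.055);print(a,b,np.linalg.norm(a-b))
d=(b-a)/np.linalg.norm(b-a);print((a+b)/2+.085*np.array([d[1],-d[0],0]),np.arctan2(d[1],d[0]))
E
```

```text
[ 0.36522734 -0.28392326  0.055     ] [ 0.55622255 -0.24568246  0.055     ] 0.19478585396517387
[ 0.47741233 -0.34814871  0.055     ] 0.19760574290839508
```

```bash
python3 -m handwheel '{"delta_pos": [[3,0,15],[0,0,22],[0,0,22],[0,0,22],[0,0,15],[0,0,8],[0,0,0],[0,0,0]], "rotation": [[0,0,0],[0,0,0],[0,0,0],[0,0,0],[0,0,0],[0,0,0],[0,0,0],[0,0,0]], "claw": [1,1,1,1,1,1,1,1]}'
python3 look.py s15 side 150 180 350 330
python3 -m handwheel '{"delta_pos": [[0,0,1],[0,0,1],[0,0,1],[0,0,1],[0,0,0.8],[0,0,0],[0,0,0],[0,0,0]], "rotation": [[0,0,0],[0,0,0],[0,0,0],[0,0,0],[0,0,0],[0,0,0],[0,0,0],[0,0,0]], "claw": [1,1,1,1,1,1,1,1]}'
```

```text
time: 27.25
tool_pos: [0.4769, -0.3487, -0.0052]
ee_rot: [3.14, -0.001, 0.179]
wrist_force: [-0.5, -0.5, 0.5]
width: 0.0536
27.25 [ 0.4769 -0.3487 -0.0052] [ 3.14e+00 -1.00e-03  1.79e-01] 0.0536 [-0.5 -0.5  0.5]
time: 28.3
tool_pos: [0.4763, -0.3482, -0.0109]
ee_rot: [3.142, -0.0, 0.179]
wrist_force: [0.5, -0.2, -0.3]
width: 0.0529
```

View pics/s15.png

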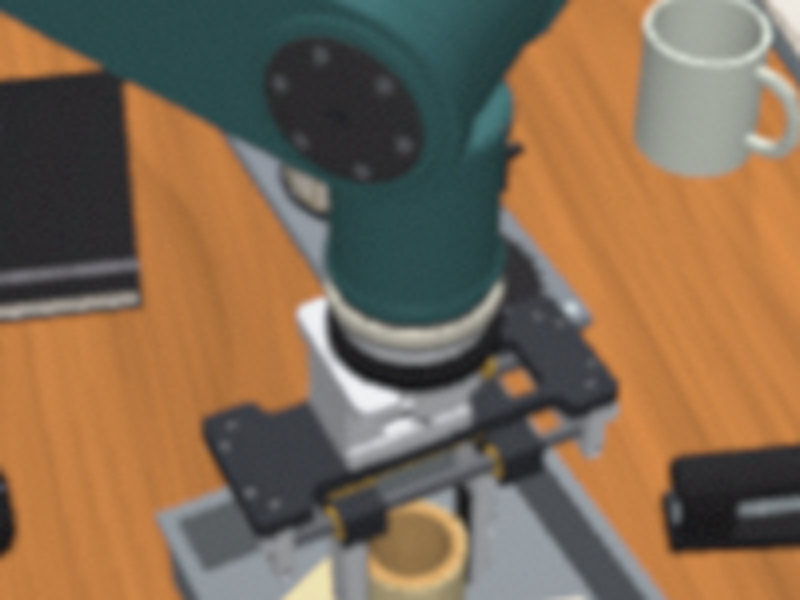

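Contact expected near z = -0.0132; continue in small steps.

```bash
python3 -m handwheel '{"delta_pos": [[0,0,0.5],[0,0,0.5],[0,0,0.5],[0,0,0.5],[0,0,0],[0,0,0],[0,0,0],[0,0,0]], "rotation": [[0,0,0],[0,0,0],[0,0,0],[0,0,0],[0,0,0],[0,0,0],[0,0,0],[0,0,0]], "claw": [1,1,1,1,1,1,1,1]}'
python3 -m handwheel '{"delta_pos": [[0,0,0.5],[0,0,0],[0,0,0],[0,0,0],[0,0,0],[0,0,0],[0,0,0],[0,0,0]], "rotation": [[0,0,0],[0,0,0],[0,0,0],[0,0,0],[0,0,0],[0,0,0],[0,0,0],[0,0,0]], "claw": [1,1,1,1,1,1,1,1]}'
python3 look.py s16 side 150 180 350 330
```

```text
time: 29.3
tool_pos: [0.4763, -0.3482, -0.0129]
ee_rot: [-3.142, -0.0, 0.179]
wrist_force: [-0.4, 0.4, -0.6]
width: 0.0536
time: 30.3
tool_pos: [0.4764, -0.3483, -0.0131]
ee_rot: [3.141, -0.0, 0.179]
wrist_force: [-1.2, 0.3, 4.5]
width: 0.0531
30.3 [ 0.4764 -0.3483 -0.0131] [ 3.141 -0.     0.179] 0.0531 [-1.2  0.3  4.5]
```

View pics/s16.png

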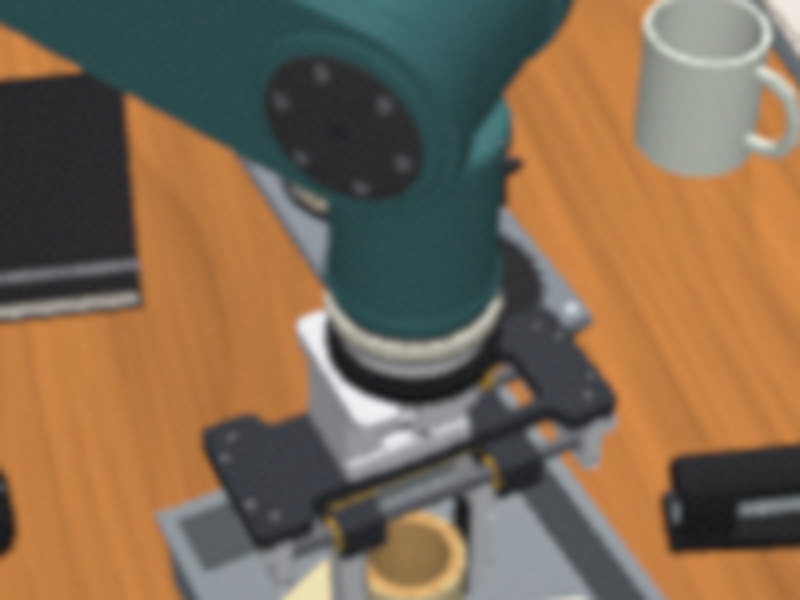

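Contact at the predicted height (4.5 N). Open, rise, and look.

```bash
python3 -m handwheel '{"delta_pos": [[0,0,0],[0,0,0],[0,0,0],[0,0,0],[0,0,0],[0,0,0],[0,0,0],[0,0,0]], "rotation": [[0,0,0],[0,0,0],[0,0,0],[0,0,0],[0,0,0],[0,0,0],[0,0,0],[0,0,0]], "claw": [-1,-1,-1,-1,-1,-1,-1,-1]}'
python3 -m handwheel '{"delta_pos": [[0,0,-5],[0,0,-15],[0,0,-30],[0,0,-40],[0,0,-40],[0,0,-40],[0,0,-20],[0,0,0]], "rotation": [[0,0,0],[0,0,0],[0,0,0],[0,0,0],[0,0,0],[0,0,0],[0,0,0],[0,0,0]], "claw": [-1,-1,-1,-1,-1,-1,-1,-1]}'
python3 look.py s17 side 0 0 512 384; python3 look.py w17 wrist 0 0 512 384;python3 look.py t17 top 0 0 512 384
```

```text
time: 31.35
tool_pos: [0.4763, -0.3482, -0.0134]
ee_rot: [-3.142, -0.0, 0.179]
wrist_force: [-0.4, 0.6, 0.6]
width: 0.0937
time: 32.35
tool_pos: [0.4774, -0.3492, 0.1803]
ee_rot: [3.137, -0.004, 0.179]
wrist_force: [-0.0, -0.0, -0.5]
width: 0.0943
32.35 [ 0.4774 -0.3492  0.1803] [ 3.137 -0.004  0.179] 0.0943 [-0.  -0.  -0.5]
32.4 [ 0.4767 -0.3485  0.178 ] [ 3.139e+00 -2.000e-03  1.790e-01] 0.0938 [ 0.2 -0.8 -0.3]
32.45 [ 0.4761 -0.3481  0.1764] [-3.141  0.     0.179] 0.0936 [-0.4 -0.2 -0.5]
```

View pics/s17.png

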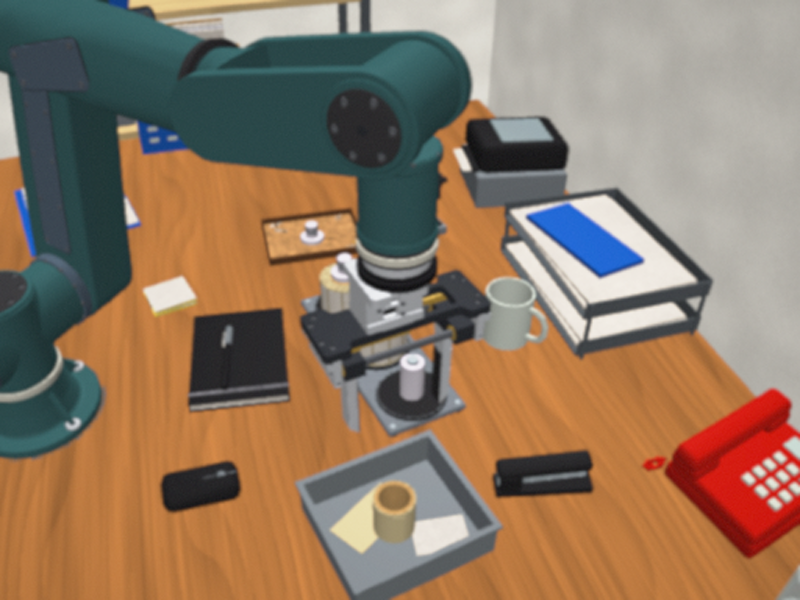

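View pics/w17.png

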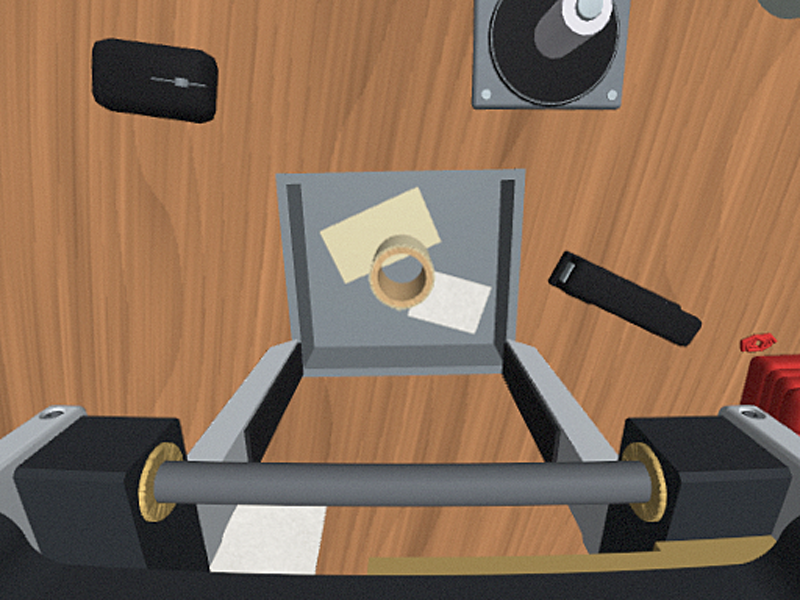

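View pics/t17.png

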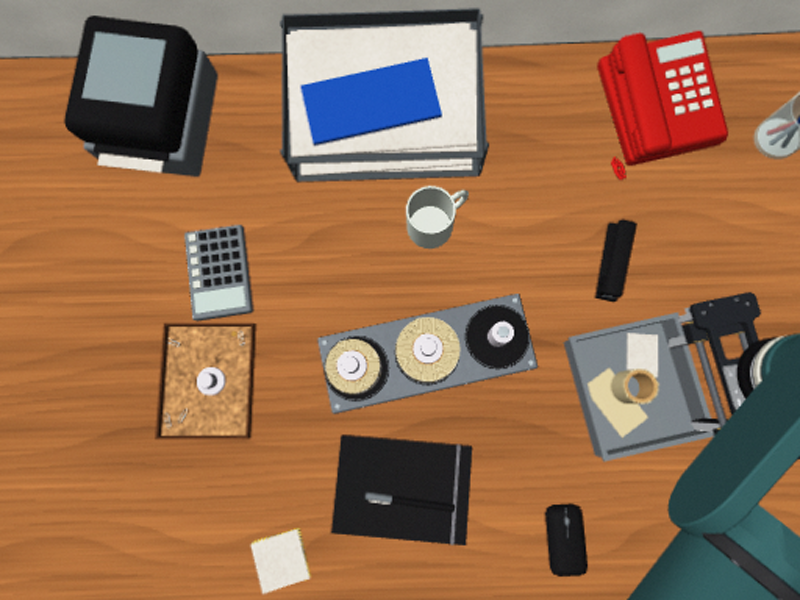

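Cap upright in the tray (top view 210,380), roll upright in the box (635,385), spindle bare (503,333), and the other two rolls still capped; the gripper is clear of everything. Handing in.

```bash
python3 -c "
from bench import robot
print(robot.close_job())"
```

```text
the job is handed in; nothing more can be done
None
```

I set the run-out roll's cap upright near the middle of the wooden tray. Then I slid the roll up off its spindle and lowered it into the grey waste-paper box until it touched the floor, at about 4.5 N, before letting go. I handed the job in at about 32.5 s.

**Last checks:** The side, top and wrist views show the cap in the tray and the roll standing in the box. The run-out roll's spindle is bare, and the other two rolls are still under their caps. The mug, stapler and calculator look unmoved, and the gripper is open and clear of everything.

**What disagreed:** The reported TCP height read about 32 mm lower than the fingertips seen in the cameras. Because of that, my first try at the cap closed on air above the knob and touched nothing. I corrected the height from the camera views, and after that both placements touched down within a millimetre of the predicted height.

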